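Level lamp stand from larch offcuts

ROBOT

A 6-joint arm with a two-finger parallel gripper is mounted at the origin on the work surface. World frame = base frame: x ahead of the robot, y to its left, z up, the work surface at z = 0. Lengths are in m, angles in rad, forces in N, time in s.
With the tool pointing down it reaches from about 0.25 to 0.8 m from the base axis. Payload 3.9 kg.
Tool frame: the origin (TCP) lies on the mounting face of the last link; the fingertips stand 173 mm ahead of it and the grasp point (between the pads) lies 155 mm ahead of it (env.grasp_offset is the z of the grasp point in the tool frame, in m); z points along the fingers, y is the direction in which the jaws open and shut (so a half turn about z gives the same grasp; the last joint's range is limited). The gripper opens to 85 mm and grips with 20 to 120 N. Pads are 22 mm wide; open, the fingers measure 114 mm over their backs; the gripper's body (76 mm by 85 mm) begins 54 mm behind the grasp point. The pads swing forward as they close: fully open they stand 13 mm farther back than shut.
Start: joints at [0, 0.26, -0.138, 1.173, 0, 1.571], TCP at [0.525, 0, 0.405] pointing down, gripper open.
Joint ranges: [-2.78, 2.78], [-0.83, 1.72], [-1.28, 1.37], [-1.9, 2.12], [-1.57, 1.48], [-3.14, 3.14]. Speed limits (rad/s): [2.57, 2.57, 3.14, 3.14, 3.14, 3.14].

INTERFACE

Orientations are given as a unit quaternion [w, x, y, z].
In Python, from station import env, eyes gives the robot as it stands.
- The arm moves only by the shell command python3 -m creep 'ROWS'. ROWS is a JSON object of lists of equal length, an entry for each row: "hand": the closure in counts, from 0 (fully open) to 255 (shut); "slide": the shift along the world's x, y, z in mm, a list of three; "angular": the turn, a rotation vector about the world's x, y, z in rad, a list of three. In form: {"hand": [hand, ...], "slide": [[tx, ty, tz], ...], "angular": [[ax, ay, az], ...]}. A call has 1 to 12 rows; each row is the pose to reach, as a shift and turn from the pose measured when the call began; what a row does not reach only later rows make up. A row lasts 1/12 s, in which the tool goes at most 41.7 mm and 7.16 degrees, less where a joint would pass 70% of its speed; a pose out of reach is approached as far as the arm can. A call with a gripper value outside its range is refused whole. The fingers move at their own pace and stop on an object; the grip force is fixed at half the most. Time passes only in rows, so rows that repeat a pose let the fingers close. It gives the time, the measured TCP pose, the force and the opening at its end, in the units of the state.
- env.state(): the state, without advancing time (a new reading comes with each control period).
- eyes.camera(name): name is "scene" or "side" or "wrist"; returns the picture (420x560x3 uint8, blue, green, red); there is no depth.
- eyes.camera_info(name): a dict with "fx", "fy", "cx", "cy" (pixels), "k1" (the pictures are not rectified: a ray, as slopes to the right and down, at radius r is drawn at 1 + k1 r^2 times it, then the intrinsics apply), "xyz" and "orientation" of the camera in the world. Camera axes: x right, y down, z forward; pixel columns grow to the right and rows downward; lengths in m; the calibration is good to about 2 mm. A picture is of the moment at which its call begins: read the wrist's pose just before it. camera_info takes no time and is no camera call; for the wrist camera it gives the pose at the moment of the call.
- env.hand_in(): hands the job in, once; it reports no verdict.
The state is a dict: "clock": time; "joint_pos": joint angles; "joint_velocities": joint speeds; "tau": joint torques, N m; "eef_pos": TCP position; "tcp_rot": TCP orientation; "force": force on the tool from outside, world axes, zero at the start; "moment": the same for the moment, N m; "opening": finger opening in m.
Only numpy, scipy, OpenCV 4.12 (cv2) and the standard library are available. Lean on these libraries where they do the work, as an engineer would, in place of code of your own. Each camera call takes 0.05 s, during which the arm holds its last target. There are 200 camera calls.

TASK

Build a small level stand for the headlamp out of the three loose larch offcuts on the bench. Tip the notched beam end over so that it lies on its long side with the notch facing up, lay the long wedge on its flat underside in the notch, centred across the beam, and then rest the short wedge's flat underside on the middle of the long wedge's slope, pointing the opposite way, so that the top of the stack is level. Leave the stack standing by itself, and do not shift or upset the headlamp, jar, pulley and ice screw.

Things in the scene. Friction and masses are not known exactly. Their poses are not given: they have to be found in the camera images.
- notch (a point): Centre of the floor of the beam end's notch, which is 72 mm long, 10 mm deep and runs across the full 64 mm width. 65 mm from either end, 21 mm from the beam's centre line, 52 mm from the opposite face (52 mm high when the notch is up). x: along the beam (up at the start); y: along the notch, across the beam; z: out of the notch (level at the start, up when done).
- long_wedge_mid (a point): Long larch wedge, loose, 0.24 kg, starting on its flat underside: 150 mm long, 54 mm wide, parallel upright sides; top slopes 10 degrees along its length, 40 mm thick at the thin end, 66 mm at the thick end, 53 mm midway. Point at mid-length, mid-width, 26.5 mm above the underside. x: along the underside to the thick end; y: across; z: square to the underside, upward.
- short_wedge_mid (a point): Short larch wedge, loose, 0.14 kg, starting on its flat underside: 110 mm long, 50 mm wide, parallel upright sides; top slopes 10 degrees along its length, 34 mm thick at the thin end, 54 mm at the thick end, 44 mm midway. Point at mid-length, mid-width, 22 mm above the underside. x: along the underside to the thick end; y: across; z: square to the underside, upward.
- short_wedge_top (a point): Middle of the short wedge's sloping top face, 44 mm above its underside; z is square to that sloping face (upright when the top is level), x runs up the slope to the thick end, y across.
- beam: Larch beam end, 130 mm long, 62 (x) x 64 (y) mm section, 0.3 kg, loose, starting upright on one square end; origin at the centre of that end, z along its length, x to the notched face. Pushed along -x on the notched face above the notch (101 to 130 mm up), it tips over its far edge, 31 mm from its centre line; past about 25 degrees it falls by itself, notch up.
- long_wedge: The long wedge as a body; origin at the centre of its underside, axes as long_wedge_mid.
- short_wedge: The short wedge as a body; origin at the centre of its underside, axes as short_wedge_mid.
- jar_mid (a point): Bystander: empty glass jar with a steel twist cap, 72 mm across, 110 mm tall, upright; point at half height, z up.
- headlamp_mid (a point): Bystander: black plastic headlamp, 45 x 90 x 40 mm; point at half height, 20 mm up.
- pulley_mid (a point): Bystander: aluminium pulley lying flat, 100 x 45 x 26 mm (its wheel 60 mm across); point at half height, 13 mm up.
- ice_screw_mid (a point): Bystander: metal ice screw lying on the bench, 170 mm long along its x, tube 18 mm across, hanger 50 mm wide at its +x end; point on the tube's axis, 9 mm up.

How it is judged:
By the outcome, as a careful person would: the job done as asked, in the order asked, and still so for the second after the job is handed in, with the robot touching nothing.
It also fails if it takes over 72 s, if anything falls off the work surface, if the arm or the gripper's body presses on something with over 40 N, if the wrist force passes 120 N, or if a joint passes its speed limit or range.

## Working session

There is one attempt and no reset: what is moved stays moved. The work goes in short steps, Python scripts to look and compute and a shell command to move; the robot and the scene stay as the last step left them, time stands still between calls to the robot, and variables do not carry over. Pictures are saved under pics/ and viewed, about 8 in all and at most 12, crops included, and the job is handed in when it is done.

```bash
ls; mkdir -p pics; cat > h.py <<'E'
from station import env, eyes
import numpy as np, cv2
from scipy.spatial.transform import Rotation as R
def rot(q): return R.from_quat([q[1],q[2],q[3],q[0]])
def ray(ci,u,v):
    xd,yd=(u-ci["cx"])/ci["fx"],(v-ci["cy"])/ci["fy"]
    x,y=xd,yd
    for _ in range(20):
        s=1+ci["k1"]*(x*x+y*y); x,y=xd/s,yd/s
    return np.array(ci["xyz"]),rot(ci["orientation"]).apply([x,y,1])
def onz(ci,u,v,z):
    o,d=ray(ci,u,v); return o+d*(z-o[2])/d[2]
def proj(ci,p):
    c=rot(ci["orientation"]).inv().apply(np.array(p)-ci["xyz"]); x,y=c[0]/c[2],c[1]/c[2]
    s=1+ci["k1"]*(x*x+y*y); return np.array([ci["fx"]*x*s+ci["cx"],ci["fy"]*y*s+ci["cy"]])
E
python3 - <<'E'
from h import *
for n in("scene","side","wrist"):
    print(n,eyes.camera_info(n)); cv2.imwrite(f"pics/{n}0.png",eyes.camera(n))
print(env.state())
E
```

```text
pics
scene {'fx': 437.47623106319827, 'fy': 437.47623106319827, 'cx': 271.43254036433035, 'cy': 207.4082837323915, 'k1': -0.12800027202226189, 'xyz': array([ 0.93666816, -0.53575716,  0.92306518]), 'orientation': array([-0.30410061,  0.9132036 ,  0.25530995, -0.09164517])}
side {'fx': 443.1980475965723, 'fy': 443.1980475965723, 'cx': 287.49224635591474, 'cy': 207.37409692191835, 'k1': -0.01262664680374488, 'xyz': array([0.32307587, 0.58144102, 0.77552315]), 'orientation': array([ 0.08665134, -0.19897433,  0.91005766, -0.35312295])}
wrist {'fx': 367.3366670882242, 'fy': 367.3366670882242, 'cx': 279.8247081525611, 'cy': 208.5997124612049, 'k1': -0.019320598180647134, 'xyz': array([0.52569538, 0.0759235 , 0.37233779]), 'orientation': array([ 1.50564462e-01,  9.88599585e-01, -1.34969739e-04, -1.08866323e-03])}
{'clock': 0.15, 'joint_pos': array([ 2.38513714e-05,  2.60540194e-01, -1.39070847e-01,  1.17270418e+00,
       -4.32846568e-07,  1.57078926e+00]), 'joint_velocities': array([-0.00092823, -0.00269661,  0.00451645, -0.00096278, -0.00030115,
       -0.00155263]), 'tau': array([-3.64596281e-05, -4.06005156e+01,  2.54166770e+01,  1.26235068e-02,
       -2.58195018e-05, -1.05726747e-05]), 'eef_pos': array([5.24739251e-01, 1.24521223e-05, 4.04052929e-01]), 'tcp_rot': array([-5.36853571e-04,  7.07095648e-01,  7.07117507e-01, -5.37168656e-04]), 'force': array([0.28891236, 0.4268164 , 0.72985197]), 'moment': array([0.0088642 , 0.06014953, 0.06402833]), 'opening': 0.08517599988610383}
```

View pics/scene0.png

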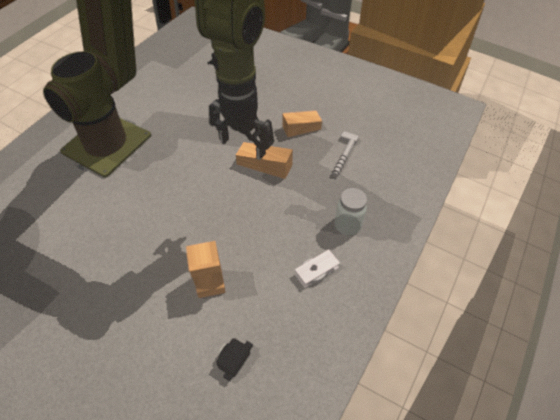

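View pics/side0.png

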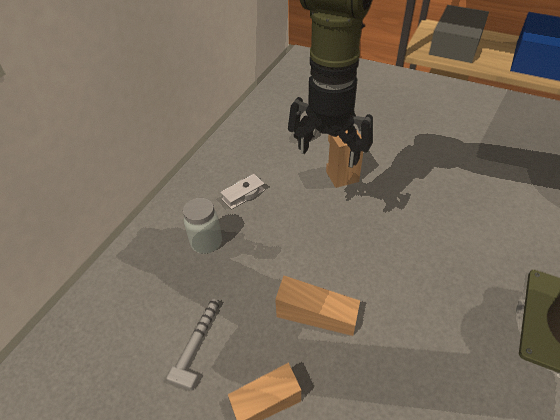

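Scene view: beam upright about (205,270) with its notch low on the right (~(210,290)), long wedge (265,160), short wedge (302,123), jar (350,212), pulley (318,268), headlamp (234,358), ice screw (345,152). I'll segment the larch and look closer.

```bash
cat >> h.py <<'E'
def larch(im):
    hsv=cv2.cvtColor(im,cv2.COLOR_BGR2HSV)
    m=cv2.inRange(hsv,(5,100,50),(22,255,255))
    return cv2.morphologyEx(m,cv2.MORPH_OPEN,np.ones((3,3)))
E
python3 - <<'E'
from h import *
out=[]
for n,b in(("scene",(180,95,330,305)),("side",(170,110,380,420))):
    im=cv2.imread(f"pics/{n}0.png");ci=eyes.camera_info(n)
    m=larch(im)
    for c in cv2.findContours(m,0,2)[0]:
        x,y,w,h=cv2.boundingRect(c)
        if cv2.contourArea(c)>150 and b[0]<=x and y>=b[1]-5 and x+w<b[2]+20:
            p=cv2.approxPolyDP(c,2.2,True)[:,0]
            print(n,cv2.contourArea(c))
            for q in p: print(q,onz(ci,*q,0)[:2].round(3))
    x0,y0,x1,y1=b
    k=590/(y1-y0)
    c=cv2.resize(im[y0:y1,x0:x1],None,fx=k,fy=k,interpolation=cv2.INTER_CUBIC)
    for g in range(x0//20*20+20,x1,20): cv2.putText(c,str(g),(int((g-x0)*k),10),0,.4,(255,255,255));cv2.line(c,(int((g-x0)*k),12),(int((g-x0)*k),20),(255,255,255))
    for g in range(y0//20*20+20,y1,20): cv2.putText(c,str(g),(0,int((g-y0)*k)),0,.4,(255,255,255))
    out.append(c)
w=np.hstack(out); w=cv2.resize(w,(800,int(w.shape[0]*800/w.shape[1]))) if w.shape[1]>800 else w
cv2.imwrite("pics/c1.png",w); print(w.shape)
E
```

```text
scene 1457.0
[214 241] [ 0.495 -0.112]
[187 246] [ 0.446 -0.159]
[188 267] [ 0.485 -0.205]
[199 296] [ 0.554 -0.253]
[223 292] [ 0.596 -0.215]
scene 1180.0
[236 153] [0.37  0.169]
[238 164] [0.4   0.136]
[281 177] [0.531 0.157]
[286 175] [0.539 0.17 ]
[291 164] [0.53  0.214]
[291 149] [0.5   0.266]
[270 146] [0.441 0.245]
[262 158] [0.447 0.191]
[257 160] [0.438 0.177]
[255 144] [0.398 0.229]
[243 143] [0.365 0.214]
scene 711.0
[317 113] [0.492 0.448]
[283 113] [0.399 0.392]
[283 126] [0.43 0.34]
[287 135] [0.46  0.311]
[320 128] [0.532 0.39 ]
side 2524.0
[288 364] [0.475 0.286]
[228 394] [0.546 0.378]
[236 419] [0.513 0.407]
[265 418] [0.47  0.386]
[300 401] [0.429 0.336]
[300 388] [0.438 0.316]
side 3075.0
[283 276] [0.564 0.12 ]
[276 296] [0.556 0.169]
[278 317] [0.532 0.21 ]
[353 334] [0.388 0.183]
[359 300] [0.402 0.109]
side 1107.0
[328 136] [ 0.649 -0.351]
[330 147] [ 0.627 -0.309]
[326 171] [ 0.601 -0.215]
[334 185] [ 0.564 -0.176]
[358 181] [ 0.514 -0.214]
[362 152] [ 0.541 -0.324]
[358 162] [ 0.537 -0.282]
[351 168] [ 0.546 -0.252]
[348 166] [ 0.556 -0.256]
[349 147] [ 0.579 -0.33 ]
[338 136] [ 0.624 -0.362]
(574, 800, 3)
```

View pics/c1.png

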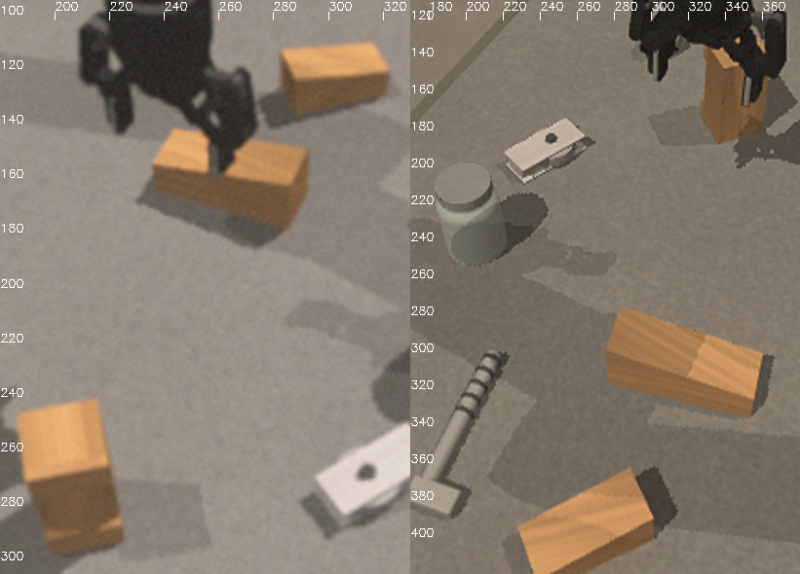

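The crop shows the wedges clearly (long wedge thick end toward +x) but the beam's notch face is ambiguous, so I'm checking the wrist picture.

View pics/wrist0.png

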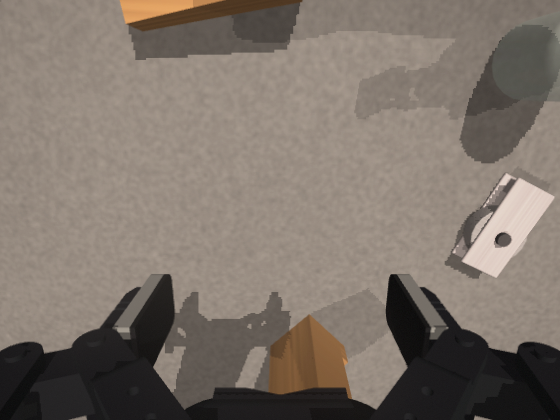

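```bash
python3 - <<'E'
from h import *
im=cv2.imread("pics/wrist0.png");ci=eyes.camera_info("wrist")
for c in cv2.findContours(larch(im),0,2)[0]:
    if cv2.contourArea(c)>150:
        print("--")
        for q in cv2.approxPolyDP(c,3,True)[:,0]: print(q,[onz(ci,*q,z)[:2].round(3).tolist() for z in(0,.04,.066,.13)])
ci=eyes.camera_info("scene")
for q in [(214,241),(187,246),(188,267),(217,264)]: print(q,onz(ci,*q,.13)[:2].round(3))
for n,l in(("scene",[(352,200,.11),(350,228,0),(234,358,.03),(318,268,.026),(350,136,.01),(337,172,.01)]),("side",[(199,210,.11),(243,191,.026),(215,303,.01),(182,378,.01)])):
    for u,v,z in l: print(n,u,v,onz(eyes.camera_info(n),u,v,z)[:2].round(3))
E
```

```text
--
[271 345] [[0.514, -0.212], [0.515, -0.181], [0.516, -0.161], [0.518, -0.112]]
[269 392] [[0.511, -0.283], [0.513, -0.245], [0.514, -0.22], [0.516, -0.158]]
[345 387] [[0.607, -0.275], [0.598, -0.238], [0.593, -0.213], [0.579, -0.153]]
[350 397] [[0.614, -0.291], [0.605, -0.252], [0.598, -0.226], [0.583, -0.163]]
[343 366] [[0.603, -0.243], [0.594, -0.209], [0.589, -0.187], [0.576, -0.132]]
[347 362] [[0.607, -0.237], [0.598, -0.204], [0.593, -0.182], [0.579, -0.128]]
[344 348] [[0.602, -0.217], [0.594, -0.185], [0.589, -0.165], [0.576, -0.115]]
[310 315] [[0.56, -0.171], [0.557, -0.144], [0.554, -0.127], [0.548, -0.085]]
--
[120   3] [[0.379, 0.156], [0.395, 0.148], [0.405, 0.142], [0.43, 0.128]]
[125  22] [[0.382, 0.14], [0.397, 0.134], [0.407, 0.129], [0.432, 0.118]]
[147  30] [[0.402, 0.134], [0.415, 0.127], [0.424, 0.123], [0.445, 0.113]]
[301   0] [[0.544, 0.158], [0.542, 0.149], [0.541, 0.143], [0.538, 0.129]]
(214, 241) [ 0.557 -0.172]
(187, 246) [ 0.515 -0.212]
(188, 267) [ 0.548 -0.252]
(217, 264) [ 0.596 -0.214]
scene 352 200 [0.76  0.099]
scene 350 228 [0.77  0.099]
scene 234 358 [ 0.712 -0.338]
scene 318 268 [ 0.76  -0.059]
scene 350 136 [0.63  0.396]
scene 337 172 [0.66  0.246]
side 199 210 [0.755 0.112]
side 243 191 [ 0.746 -0.043]
side 215 303 [0.655 0.238]
side 182 378 [0.63 0.39]
```

Wrist view: the beam's near corner is at (310,315), with a dent on its right silhouette near (343,366), so the notch is on one of the two faces meeting at the +x corner. I'll zoom in to decide which.

```bash
python3 - <<'E'
from h import *
a=cv2.imread("pics/scene0.png")[236:302,178:232];b=cv2.imread("pics/side0.png")[128:194,315:371]
c=cv2.imread("pics/scene0.png")[105:143,270:330]
f=lambda i,k:cv2.convertScaleAbs(cv2.resize(i,None,fx=k,fy=k,interpolation=2),alpha=1.5)
w=np.zeros((580,800,3),np.uint8)
x=0
for i,k in((a,5),(b,5)):
    j=f(i,k);w[:j.shape[0],x:x+j.shape[1]]=j;x+=j.shape[1]
j=f(c,5);w[340:340+j.shape[0],:j.shape[1]]=j
j=f(cv2.imread("pics/side0.png")[355:420,220:310],5);w[335:335+245,310:760]=j[:245]
cv2.imwrite("pics/c2.png",w)
E
```

```text
(no output)
```

View pics/c2.png

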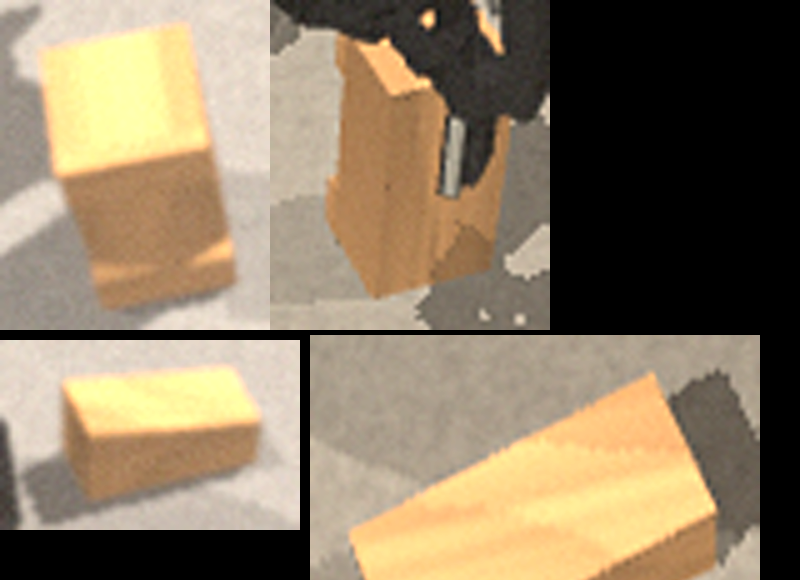

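Now it is settled: the notch is on the beam's face toward (+x,−y) (its lit ledge shows in the scene crop). The short wedge's thick end is at its low-x,y end. The beam is at about (0.554,−0.213) and needs pushing toward heading 131°. I'll move the closed hand behind it.

```bash
python3 -m creep '{"hand":[255,255,255,255,255,255,255,255,255,255,255,255],"slide":[[10,-37,0],[20,-74,0],[30,-111,0],[40,-148,0],[50,-185,0],[60,-222,0],[70,-260,0],[70,-260,0],[70,-260,-38],[70,-260,-76],[70,-260,-113],[70,-260,-113]],"angular":[[0,0,0.12],[0,0,0.24],[0,0,0.36],[0,0,0.48],[0,0,0.6],[0,0,0.716],[0,0,0.716],[0,0,0.716],[0,0,0.716],[0,0,0.716],[0,0,0.716],[0,0,0.716]]}'
python3 - <<'E'
from h import *
print(env.state()["joint_pos"].round(2))
im=eyes.camera("scene");cv2.imwrite("pics/s1.png",im)
cv2.imwrite("pics/s1c.png",cv2.resize(im[190:390,150:410],None,fx=3,fy=3))
E
```

```text
clock: 1.15
eef_pos: [0.5911, -0.2585, 0.2824]
tcp_rot: [-0.008, 0.415, 0.91, -0.001]
force: [-1.1, 2.0, -1.9]
opening: 0.0003
[-0.41  0.54 -0.02  1.02 -0.    0.44]
```

View pics/s1c.png

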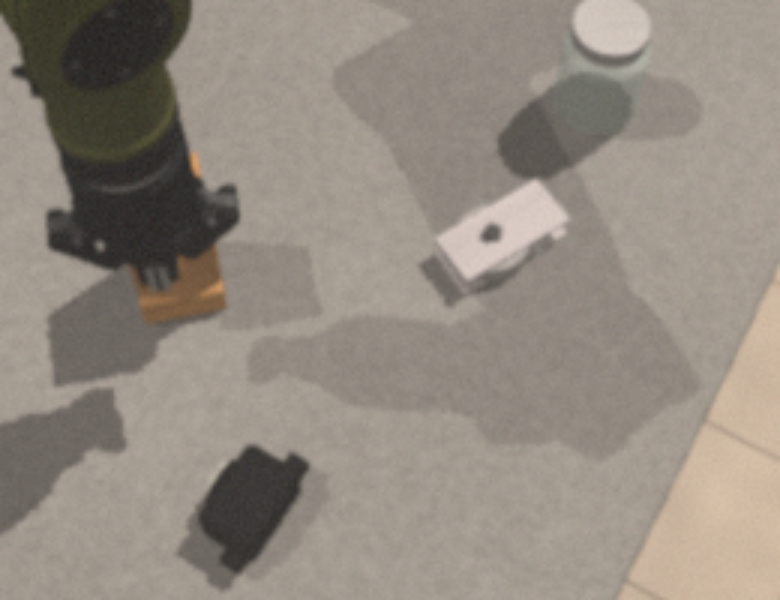

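The hand is in place behind the notched face: in the crop the fingertips are at (155,275), in front of the upper beam face. Now I push, raising the tips along the arc.

```bash
python3 -m creep '{"hand":[255,255,255,255,255,255,255,255,255,255,255,255],"slide":[[-7,8,6],[-13,15,9],[-18,21,12],[-24,27,17],[-29,33,19],[-34,39,21],[-39,45,23],[-45,51,25],[-50,57,26],[-55,63,27],[-57,66,27],[-57,66,30]],"angular":[[0,0,0],[0,0,0],[0,0,0],[0,0,0],[0,0,0],[0,0,0],[0,0,0],[0,0,0],[0,0,0],[0,0,0],[0,0,0],[0,0,0]]}'
python3 -m creep '{"hand":[255,255,255,255,255,255],"slide":[[0,0,20],[0,0,50],[0,0,80],[0,0,120],[0,0,120],[0,0,120]],"angular":[[0,0,0],[0,0,0],[0,0,0],[0,0,0],[0,0,0],[0,0,0]]}'
python3 - <<'E'
from h import *
o=[]
for n,b in(("scene",(150,130,350,330)),("side",(220,80,420,280))):
    im=eyes.camera(n);cv2.imwrite(f"pics/{n}2.png",im)
    o.append(cv2.resize(im[b[1]:b[3],b[0]:b[2]],None,fx=2,fy=2,interpolation=2))
print(eyes.camera_info("wrist"));im=eyes.camera("wrist");cv2.imwrite("pics/wrist2.png",im)
cv2.imwrite("pics/c3.png",np.hstack(o))
E
```

```text
clock: 2.2
eef_pos: [0.5344, -0.192, 0.3159]
tcp_rot: [-0.007, 0.414, 0.91, -0.001]
force: [0.4, -0.2, 0.0]
opening: 0.0003
clock: 2.7
eef_pos: [0.5355, -0.1925, 0.4389]
tcp_rot: [-0.004, 0.414, 0.91, -0.001]
force: [-0.5, 0.8, -0.9]
opening: 0.0002
{'fx': 367.3366670882242, 'fy': 367.3366670882242, 'cx': 279.8247081525611, 'cy': 208.5997124612049, 'k1': -0.019320598180647134, 'xyz': array([ 0.48509182, -0.13481021,  0.40477911]), 'orientation': array([0.13664617, 0.92662819, 0.3470606 , 0.04729661])}
```

View pics/c3.png

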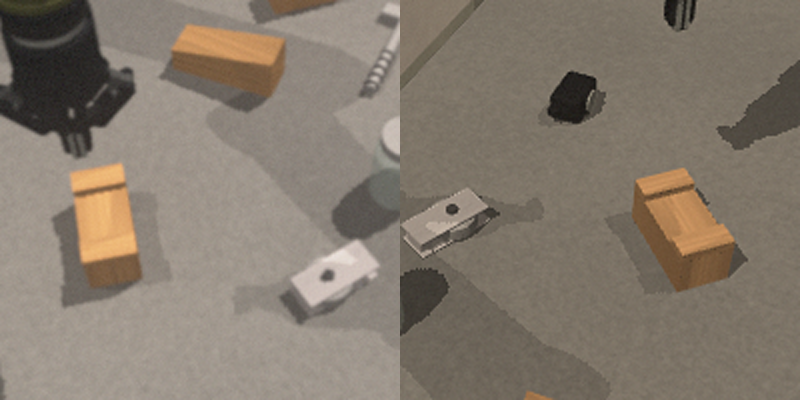

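The beam lies on its side, notch up (scene crop (105,225), side crop (683,230)). Next I'll measure it in the three views.

```bash
python3 - <<'E'
from h import *
for n in("wrist","scene","side"):
    im=cv2.imread(f"pics/{n}2.png");ci=eyes.camera_info(n)
    for c in cv2.findContours(larch(im),0,2)[0]:
        if cv2.contourArea(c)<400: continue
        M=cv2.moments(c);x,y=onz(ci,M["m10"]/M["m00"],M["m01"]/M["m00"],.03)[:2]
        if not(.35<x<.65 and -.3<y<.45): continue
        print("--",n,x.round(3),y.round(3))
        for q in cv2.approxPolyDP(c,2.5,True)[:,0]: print(q,[onz(ci,*q,z)[:2].round(3).tolist() for z in(0,.062)])
E
```

```text
-- wrist 0.485 -0.14
[313  30] [[0.463, -0.064], [0.466, -0.075]]
[239  34] [[0.409, -0.116], [0.421, -0.119]]
[250 181] [[0.515, -0.225], [0.51, -0.211]]
[316 178] [[0.568, -0.174], [0.555, -0.168]]
-- scene 0.487 -0.143
[210 212] [[0.433, -0.044], [0.466, -0.077]]
[186 216] [[0.386, -0.087], [0.423, -0.117]]
[190 258] [[0.473, -0.183], [0.505, -0.207]]
[194 268] [[0.499, -0.2], [0.528, -0.223]]
[198 269] [[0.509, -0.197], [0.538, -0.22]]
[195 272] [[0.508, -0.207], [0.536, -0.229]]
[219 268] [[0.551, -0.168], [0.577, -0.193]]
-- scene 0.471 0.171
[237 152] [[0.37, 0.174], [0.409, 0.126]]
[237 163] [[0.395, 0.138], [0.432, 0.093]]
[281 177] [[0.531, 0.157], [0.558, 0.11]]
[285 176] [[0.539, 0.166], [0.565, 0.119]]
[291 164] [[0.53, 0.214], [0.558, 0.163]]
[291 149] [[0.5, 0.266], [0.53, 0.212]]
[243 143] [[0.365, 0.214], [0.403, 0.164]]
-- scene 0.483 0.353
[317 113] [[0.492, 0.448], [0.521, 0.382]]
[283 113] [[0.399, 0.392], [0.435, 0.33]]
[283 127] [[0.432, 0.336], [0.466, 0.277]]
[287 135] [[0.46, 0.311], [0.492, 0.254]]
[319 128] [[0.529, 0.389], [0.557, 0.327]]
-- side 0.48 0.36
[289 364] [[0.473, 0.286], [0.461, 0.309]]
[228 394] [[0.546, 0.378], [0.528, 0.394]]
[236 419] [[0.513, 0.407], [0.498, 0.421]]
[261 419] [[0.476, 0.39], [0.464, 0.405]]
[300 401] [[0.429, 0.336], [0.42, 0.356]]
[300 388] [[0.438, 0.316], [0.429, 0.338]]
-- side 0.468 0.174
[283 276] [[0.564, 0.12], [0.545, 0.157]]
[276 296] [[0.556, 0.169], [0.537, 0.202]]
[277 316] [[0.535, 0.208], [0.518, 0.238]]
[353 334] [[0.388, 0.183], [0.383, 0.215]]
[359 300] [[0.402, 0.109], [0.395, 0.147]]
-- side 0.487 -0.142
[362 164] [[0.525, -0.278], [0.509, -0.21]]
[339 169] [[0.573, -0.236], [0.553, -0.171]]
[336 184] [[0.561, -0.181], [0.542, -0.12]]
[358 225] [[0.467, -0.076], [0.456, -0.024]]
[383 218] [[0.421, -0.12], [0.413, -0.064]]
[386 198] [[0.433, -0.185], [0.425, -0.124]]
[372 183] [[0.48, -0.221], [0.467, -0.157]]
```

Beam measured consistently in all views: centre (0.488,−0.143), axis heading 134°, so the notch runs along 44°. Now over to the long wedge, opening the hand.

```bash
python3 -m creep '{"hand":[255,255,200,100,0,0,0,0,0,0,0,0],"slide":[[-7,36,0],[-15,74,0],[-22,110,0],[-30,147,0],[-37,184,0],[-44,220,0],[-52,258,0],[-60,295,0],[-67,332,0],[-73,364,0],[-73,364,0],[-73,364,0]],"angular":[[0,0,0.11],[0,0,0.22],[0,0,0.33],[0,0,0.44],[0,0,0.55],[0,0,0.66],[0,0,0.77],[0,0,0.88],[0,0,0.96],[0,0,1.03],[0,0,1.03],[0,0,1.03]]}'
python3 - <<'E'
from h import *
print(env.state()["joint_pos"].round(2), rot(env.state()["tcp_rot"]).as_matrix().round(3))
ci=eyes.camera_info("wrist");im=eyes.camera("wrist");cv2.imwrite("pics/wrist3.png",im)
for c in cv2.findContours(larch(im),0,2)[0]:
    if cv2.contourArea(c)<400: continue
    print("--")
    for q in cv2.approxPolyDP(c,3,True)[:,0]: print(q,[onz(ci,*q,z)[:2].round(3).tolist() for z in(0,.034,.04,.054,.066)])
E
```

```text
clock: 3.85
eef_pos: [0.4605, 0.1733, 0.4331]
tcp_rot: [-0.008, -0.089, 0.996, -0.005]
force: [-0.0, -1.1, 0.5]
opening: 0.0853
[ 0.36  0.2  -0.14  1.24 -0.01  0.18] [[-0.984 -0.178 -0.015]
 [-0.178  0.984 -0.012]
 [ 0.017 -0.009 -1.   ]]
--
[432 171] [[0.43, 0.335], [0.426, 0.32], [0.426, 0.318], [0.424, 0.311], [0.423, 0.306]]
[398 199] [[0.468, 0.306], [0.461, 0.294], [0.46, 0.292], [0.457, 0.287], [0.455, 0.282]]
[445 263] [[0.535, 0.383], [0.522, 0.364], [0.52, 0.361], [0.515, 0.353], [0.51, 0.346]]
[462 278] [[0.55, 0.409], [0.536, 0.388], [0.534, 0.384], [0.528, 0.376], [0.523, 0.368]]
[498 251] [[0.508, 0.44], [0.498, 0.417], [0.496, 0.412], [0.492, 0.403], [0.488, 0.394]]
[457 183] [[0.438, 0.367], [0.434, 0.349], [0.433, 0.346], [0.431, 0.339], [0.43, 0.333]]
--
[255 107] [[0.398, 0.131], [0.397, 0.133], [0.396, 0.134], [0.396, 0.135], [0.396, 0.136]]
[253 262] [[0.574, 0.157], [0.559, 0.157], [0.556, 0.157], [0.549, 0.157], [0.544, 0.157]]
[305 263] [[0.565, 0.218], [0.549, 0.213], [0.547, 0.212], [0.541, 0.21], [0.535, 0.209]]
[310 109] [[0.389, 0.189], [0.389, 0.186], [0.389, 0.186], [0.389, 0.185], [0.389, 0.184]]
--
[19 88] [[0.422, -0.119], [0.419, -0.095], [0.418, -0.091], [0.417, -0.082], [0.416, -0.073]]
[ 0 87] [[0.424, -0.139], [0.421, -0.114], [0.42, -0.11], [0.419, -0.099], [0.418, -0.09]]
[  0 184] [[0.532, -0.143], [0.52, -0.117], [0.517, -0.113], [0.512, -0.102], [0.508, -0.093]]
[ 58 139] [[0.469, -0.077], [0.462, -0.057], [0.46, -0.053], [0.458, -0.045], [0.455, -0.038]]
```

View pics/wrist3.png

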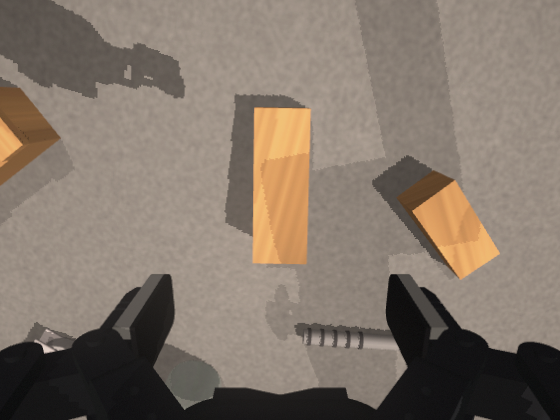

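Wrist view: long wedge with corners (255,107),(310,109),(305,263),(253,262), giving centre (0.466,0.1715), yaw 9°, sizes right. The short wedge is at (450,225), about (0.483,0.3615), thick end toward the robot. Descending.

```bash
python3 -m creep '{"hand":[0,0,0,0,0,0,0,0,0,0,0],"slide":[[5,-2,-30],[5,-2,-65],[5,-2,-100],[5,-2,-135],[5,-2,-165],[5,-2,-190],[5,-2,-210],[5,-2,-225],[5,-2,-235],[5,-2,-240],[5,-2,-240]],"angular":[[0.012,-0.015,-0.02],[0.012,-0.015,-0.02],[0.012,-0.015,-0.02],[0.012,-0.015,-0.02],[0.012,-0.015,-0.02],[0.012,-0.015,-0.02],[0.012,-0.015,-0.02],[0.012,-0.015,-0.02],[0.012,-0.015,-0.02],[0.012,-0.015,-0.02],[0.012,-0.015,-0.02]]}'
python3 - <<'E'
from h import *
print(rot(env.state()["tcp_rot"]).as_matrix().round(3))
E
```

```text
clock: 4.82
eef_pos: [0.4653, 0.1686, 0.1919]
tcp_rot: [-0.001, -0.077, 0.997, -0.001]
force: [-0.4, -0.7, -0.2]
opening: 0.0856
[[-0.988 -0.153 -0.003]
 [-0.153  0.988 -0.001]
 [ 0.003 -0.001 -1.   ]]
```

```bash
python3 -m creep '{"hand":[0,0,60,120,180,255,255,255,255,255,255,255],"slide":[[0,3,-3],[0,3,-3],[0,3,-3],[0,3,-3],[0,3,-3],[0,3,-3],[0,3,-3],[0,3,-3],[0,3,-3],[0,3,-3],[0,3,-3],[0,3,-3]],"angular":[[0,0,0],[0,0,0],[0,0,0],[0,0,0],[0,0,0],[0,0,0],[0,0,0],[0,0,0],[0,0,0],[0,0,0],[0,0,0],[0,0,0]]}'
python3 -m creep '{"hand":[255,255,255,255,255,255,255,255],"slide":[[0,0,20],[0,0,50],[0,0,85],[0,0,120],[0,0,150],[0,0,170],[0,0,170],[0,0,170]],"angular":[[0,0,0],[0,0,0],[0,0,0],[0,0,0],[0,0,0],[0,0,0],[0,0,0],[0,0,0]]}'
python3 - <<'E'
from h import *
print(rot(env.state()["tcp_rot"]).as_matrix().round(3))
for n in("scene","side"): cv2.imwrite(f"pics/{n}3.png",eyes.camera(n))
ci=eyes.camera_info("wrist");im=eyes.camera("wrist");cv2.imwrite("pics/wrist4.png",im)
s=env.state();T=rot(s["tcp_rot"])
zb=s["eef_pos"][2]-.189   # underside height
for c in cv2.findContours(larch(im),0,2)[0]:
    if cv2.contourArea(c)<1500: continue
    print("--")
    for q in cv2.approxPolyDP(c,3,True)[:,0]: print(q,[T.inv().apply(onz(ci,*q,zb+z)-s["eef_pos"]).round(3).tolist() for z in(.04,.066)])
E
```

```text
clock: 5.82
eef_pos: [0.4657, 0.1718, 0.1897]
tcp_rot: [-0.001, -0.077, 0.997, -0.001]
force: [-0.6, -0.6, 6.4]
opening: 0.0534
clock: 6.48
eef_pos: [0.4658, 0.1719, 0.3601]
tcp_rot: [0.0, -0.077, 0.997, -0.0]
force: [-0.3, 0.8, -3.8]
opening: 0.053
[[-0.988 -0.153  0.001]
 [-0.153  0.988 -0.   ]
 [-0.    -0.    -1.   ]]
--
[464 173] [[0.05, 0.06, 0.149], [0.056, 0.047, 0.123]]
[423 207] [[0.039, 0.048, 0.149], [0.047, 0.037, 0.123]]
[478 280] [[0.011, 0.071, 0.149], [0.025, 0.055, 0.123]]
[503 302] [[0.002, 0.082, 0.149], [0.018, 0.064, 0.123]]
[548 269] [[0.016, 0.096, 0.149], [0.029, 0.074, 0.123]]
[501 187] [[0.046, 0.073, 0.149], [0.052, 0.057, 0.123]]
--
[192 100] [[0.073, -0.027, 0.149], [0.074, -0.021, 0.123]]
[201 369] [[-0.027, -0.031, 0.149], [-0.005, -0.024, 0.123]]
[209 398] [[-0.042, -0.029, 0.149], [-0.016, -0.023, 0.123]]
[215 388] [[-0.037, -0.026, 0.149], [-0.012, -0.021, 0.123]]
[248 388] [[-0.036, -0.013, 0.149], [-0.012, -0.01, 0.123]]
[278 395] [[-0.04, -0.001, 0.149], [-0.015, -0.001, 0.123]]
[311 388] [[-0.036, 0.012, 0.149], [-0.012, 0.009, 0.123]]
[345 388] [[-0.036, 0.026, 0.149], [-0.012, 0.02, 0.123]]
[350 398] [[-0.042, 0.028, 0.149], [-0.016, 0.022, 0.123]]
[358 369] [[-0.027, 0.03, 0.149], [-0.005, 0.023, 0.123]]
[364  99] [[0.074, 0.026, 0.149], [0.074, 0.02, 0.123]]
```

The long wedge is gripped (53 mm opening) and lifted, centred in the hand within 1.5 mm. Moving over the notch and turning +35°.

```bash
python3 -m creep '{"hand":[255,255,255,255,255,255,255,255,255,255,255,255],"slide":[[2,-35,0],[4,-70,0],[7,-105,0],[9,-140,0],[12,-175,0],[14,-210,0],[16,-245,0],[18,-280,0],[20,-305,0],[21,-316,0],[21,-316,-30],[21,-316,-60]],"angular":[[0,0,0.08],[0,0,0.16],[0,0,0.24],[0,0,0.32],[0,0,0.4],[0,0,0.48],[0,0,0.55],[0,0,0.59],[0,0,0.614],[0,0,0.614],[0,0,0.614],[0,0,0.614]]}'
python3 -m creep '{"hand":[255,255,255],"slide":[[0,0,-20],[0,0,-35],[0,0,-35]],"angular":[[0,0,0],[0,0,0],[0,0,0]]}'
cat > tgt.py <<'E'
from h import *
import sys
def go(p,yaw,tilt=0,axis_sign=1):
    s=env.state();c=rot(s["tcp_rot"])
    y=np.radians(yaw);x=np.array([np.cos(y),np.sin(y),0]);z=np.array([0,0,-1.]);M=np.stack([x,np.cross(z,x),z],1)
    t=R.from_matrix(M)
    if tilt: t=R.from_rotvec(np.cross(z,x)*np.radians(tilt))*t
    print("slide mm",((np.array(p)-s["eef_pos"])*1000).round(1),"ang",(t*c.inv()).as_rotvec().round(3), "at",s["eef_pos"].round(4),"F",s["force"].round(1))
E
python3 - <<'E'
from tgt import *
go([.487,-.144,.242],224)
o=[]
for n,b in(("scene",(150,130,290,330)),("side",(280,80,420,280))):
    im=eyes.camera(n);cv2.imwrite(f"pics/{n}4.png",im)
    o.append(cv2.resize(im[b[1]:b[3],b[0]:b[2]],None,fx=2.8,fy=2.8,interpolation=2))
im=eyes.camera("wrist");cv2.imwrite("pics/wrist5.png",im)
cv2.imwrite("pics/c4.png",np.hstack(o))
E
```

```text
clock: 7.63
eef_pos: [0.4864, -0.1455, 0.297]
tcp_rot: [-0.001, -0.374, 0.928, -0.002]
force: [0.7, 0.8, -3.1]
opening: 0.0536
clock: 7.88
eef_pos: [0.4838, -0.1443, 0.2574]
tcp_rot: [-0.005, -0.374, 0.928, 0.001]
force: [-0.3, -0.0, -1.8]
opening: 0.0536
slide mm [  3.2   0.3 -15.4] ang [ 0.002 -0.01   0.002] at [ 0.4838 -0.1443  0.2574] F [-0.3 -0.  -1.8]
```

View pics/c4.png

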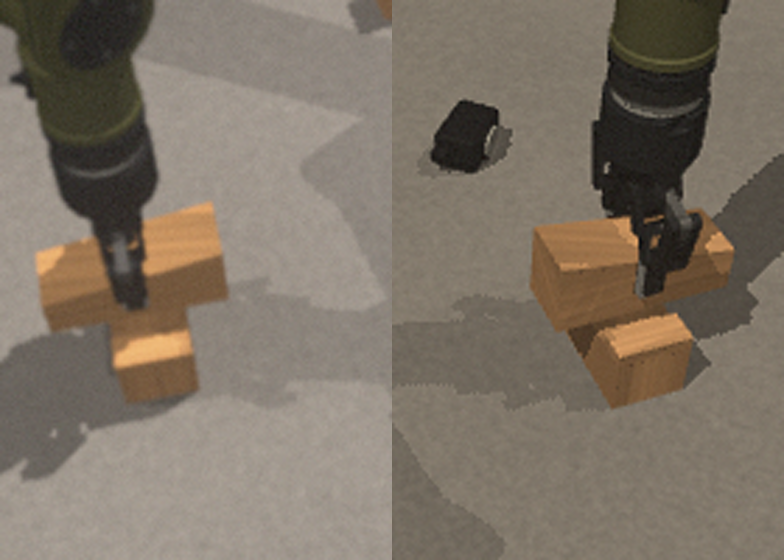

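The wedge is over the notch, aligned across the beam (both crops). Descending with small corrections.

```bash
python3 -m creep '{"hand":[255,255,255,255,255,255,255],"slide":[[3,0,0],[3,0,0],[3,0,-3],[3,0,-6],[3,0,-9],[3,0,-11],[3,0,-11]],"angular":[[0.002,-0.01,0.002],[0.002,-0.01,0.002],[0.002,-0.01,0.002],[0.002,-0.01,0.002],[0.002,-0.01,0.002],[0.002,-0.01,0.002],[0.002,-0.01,0.002]]}'
python3 - <<'E'
from tgt import *
go([.487,-.144,.242],224)
E
```

```text
clock: 8.62
eef_pos: [0.4891, -0.145, 0.2504]
tcp_rot: [0.003, -0.375, 0.927, -0.003]
force: [-0.6, -0.2, -2.7]
opening: 0.053
slide mm [-2.1  1.  -8.4] ang [ 0.002  0.008 -0.   ] at [ 0.4891 -0.145   0.2504] F [-0.6 -0.2 -2.7]
```

```bash
python3 -m creep '{"hand":[255,255,255,255,255,255],"slide":[[-1,1,0],[-2,1,-2],[-2,1,-4],[-2,1,-6],[-2,1,-7],[-2,1,-7]],"angular":[[0.002,0.008,0],[0.002,0.008,0],[0.002,0.008,0],[0.002,0.008,0],[0.002,0.008,0],[0.002,0.008,0]]}'
python3 - <<'E'
from tgt import *
go([.487,-.144,.242],224)
E
```

```text
clock: 9.12
eef_pos: [0.4869, -0.144, 0.243]
tcp_rot: [-0.0, -0.375, 0.927, -0.0]
force: [0.7, -0.3, -2.2]
opening: 0.0533
slide mm [ 0.1 -0.  -1. ] ang [ 0. -0. -0.] at [ 0.4869 -0.144   0.243 ] F [ 0.7 -0.3 -2.2]
```

```bash
python3 -m creep '{"hand":[255,255,255],"slide":[[0,0,-1],[0,0,-2],[0,0,-2]],"angular":[[0,0,0],[0,0,0],[0,0,0]]}'
```

```text
clock: 9.37
eef_pos: [0.487, -0.144, 0.2417]
tcp_rot: [-0.0, -0.375, 0.927, -0.0]
force: [-1.5, 1.5, 2.9]
opening: 0.0532
```

Contact felt at the expected height (0.2417). Releasing and retreating.

```bash
python3 -m creep '{"hand":[180,120,60,0,0,0,0,0],"slide":[[0,0,0],[0,0,0],[0,0,0],[0,0,0],[0,0,0],[0,0,0],[0,0,0],[0,0,0]],"angular":[[0,0,0],[0,0,0],[0,0,0],[0,0,0],[0,0,0],[0,0,0],[0,0,0],[0,0,0]]}'
python3 -m creep '{"hand":[0,0,0,0,0,0,0,0],"slide":[[0,0,10],[0,0,30],[0,0,60],[0,0,95],[0,0,130],[0,0,160],[0,0,170],[0,0,170]],"angular":[[0,0,0],[0,0,0],[0,0,0],[0,0,0],[0,0,0],[0,0,0],[0,0,0],[0,0,0]]}'
python3 - <<'E'
from tgt import *
o=[]
for n in("scene","side"): cv2.imwrite(f"pics/{n}5.png",eyes.camera(n))
ci=eyes.camera_info("wrist");im=eyes.camera("wrist");cv2.imwrite("pics/wrist6.png",im)
a=cv2.imread("pics/scene5.png")[150:300,130:290];b=cv2.imread("pics/side5.png")[100:250,290:430]
f=cv2.resize
w=np.hstack([f(a,(352,330)),im[:330] if 0 else f(im,(440,330))]);v=f(b,(252,270))
W=np.zeros((600,792,3),np.uint8);W[:330]=w;W[330:,:252]=v;cv2.imwrite("pics/c5.png",W)
for c in cv2.findContours(larch(im),0,2)[0]:
    if cv2.contourArea(c)<1500: continue
    print("--")
    for q in cv2.approxPolyDP(c,3,True)[:,0]: print(q,[onz(ci,*q,z)[:2].round(3).tolist() for z in(.062,.092,.118)])
go([.487,-.144,.242],224)
E
```

```text
clock: 10.03
eef_pos: [0.4871, -0.144, 0.2418]
tcp_rot: [0.0, -0.375, 0.927, -0.0]
force: [0.1, -0.3, -0.4]
opening: 0.0854
clock: 10.7
eef_pos: [0.488, -0.1443, 0.4149]
tcp_rot: [0.003, -0.375, 0.927, -0.002]
force: [-0.8, 1.1, -0.9]
opening: 0.0852
--
[243  97] [[0.456, -0.217], [0.454, -0.216], [0.452, -0.214]]
[244 140] [[0.481, -0.193], [0.477, -0.193], [0.473, -0.194]]
[217 141] [[0.498, -0.209], [0.492, -0.208], [0.487, -0.207]]
[204 150] [[0.512, -0.212], [0.504, -0.211], [0.498, -0.21]]
[209 219] [[0.556, -0.168], [0.545, -0.171], [0.535, -0.173]]
[245 216] [[0.531, -0.146], [0.522, -0.151], [0.514, -0.155]]
[247 291] [[0.587, -0.093], [0.572, -0.103], [0.56, -0.111]]
[313 291] [[0.542, -0.047], [0.532, -0.061], [0.523, -0.073]]
[314 217] [[0.488, -0.1], [0.483, -0.109], [0.479, -0.117]]
[350 218] [[0.466, -0.076], [0.463, -0.087], [0.46, -0.097]]
[354 150] [[0.422, -0.119], [0.423, -0.126], [0.424, -0.133]]
[340 141] [[0.425, -0.133], [0.426, -0.139], [0.426, -0.145]]
[314 140] [[0.44, -0.15], [0.439, -0.154], [0.439, -0.158]]
[314  97] [[0.415, -0.175], [0.417, -0.177], [0.418, -0.179]]
slide mm [   0.5   -0.2 -168.1] ang [-0.    -0.002 -0.   ] at [ 0.4865 -0.1438  0.4101] F [-0.4 -0.2  0.1]
```

View pics/c5.png

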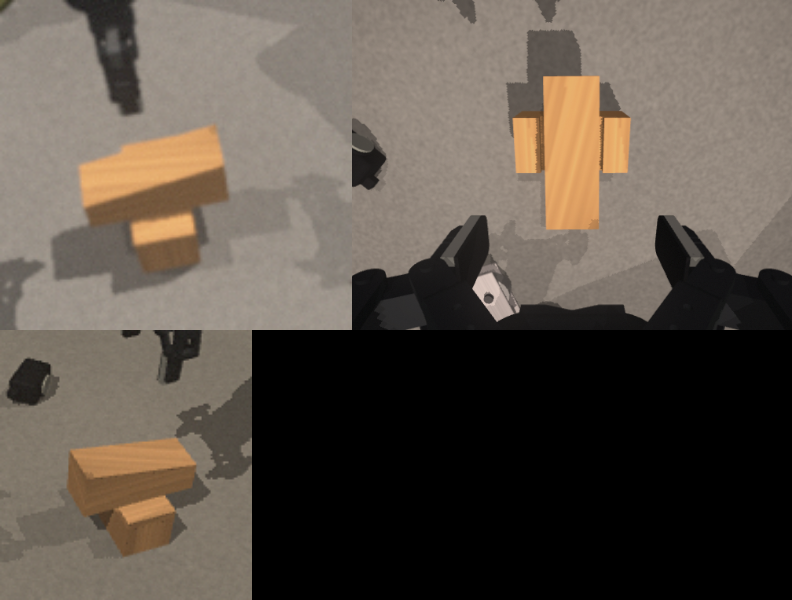

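The long wedge sits in the notch, centred: measured (0.4885,−0.144), yaw 44.6°, against beam centre (0.489,−0.144). Now to the short wedge.

```bash
python3 -m creep '{"hand":[0,0,0,0,0,0,0,0,0,0,0,0],"slide":[[0,40,0],[0,80,0],[0,120,0],[0,160,0],[-1,200,0],[-1,240,0],[-2,280,0],[-2,320,0],[-3,360,0],[-3,400,0],[-3,440,-10],[-3,480,-20]],"angular":[[0,0,0.02],[0,0,0.04],[0,0,0.06],[0,0,0.08],[0,0,0.1],[0,0,0.1],[0,0,0.1],[0,0,0.1],[0,0,0.1],[0,0,0.1],[0,0,0.1],[0,0,0.1]]}'
python3 -m creep '{"hand":[0,0,0],"slide":[[0,15,-10],[0,25,-20],[0,25,-20]],"angular":[[0,0,0],[0,0,0],[0,0,0]]}'
python3 - <<'E'
from tgt import *
go([.483,.3615,.183],230)
ci=eyes.camera_info("wrist");im=eyes.camera("wrist");cv2.imwrite("pics/wrist7.png",im)
for c in cv2.findContours(larch(im),0,2)[0]:
    if cv2.contourArea(c)<1500: continue
    print("--")
    for q in cv2.approxPolyDP(c,3,True)[:,0]: print(q,[onz(ci,*q,z)[:2].round(3).tolist() for z in(0,.034,.054)])
E
```

```text
clock: 11.85
eef_pos: [0.4828, 0.338, 0.3877]
tcp_rot: [-0.002, -0.421, 0.907, 0.0]
force: [0.2, -0.7, 0.1]
opening: 0.0857
clock: 12.1
eef_pos: [0.4816, 0.3637, 0.363]
tcp_rot: [-0.006, -0.422, 0.907, -0.001]
force: [-0.0, -0.0, -0.1]
opening: 0.0853
slide mm [   1.4   -2.2 -180. ] ang [ 0.006 -0.011  0.002] at [0.4816 0.3637 0.363 ] F [-0.  -0.  -0.1]
--
[248 123] [[0.467, 0.304], [0.463, 0.304], [0.461, 0.304]]
[243 127] [[0.472, 0.303], [0.468, 0.303], [0.466, 0.304]]
[247 252] [[0.549, 0.395], [0.537, 0.386], [0.53, 0.381]]
[303 253] [[0.508, 0.431], [0.5, 0.419], [0.496, 0.411]]
[309 128] [[0.428, 0.342], [0.429, 0.338], [0.429, 0.336]]
[301 123] [[0.431, 0.334], [0.431, 0.331], [0.431, 0.329]]
```

View pics/wrist7.png

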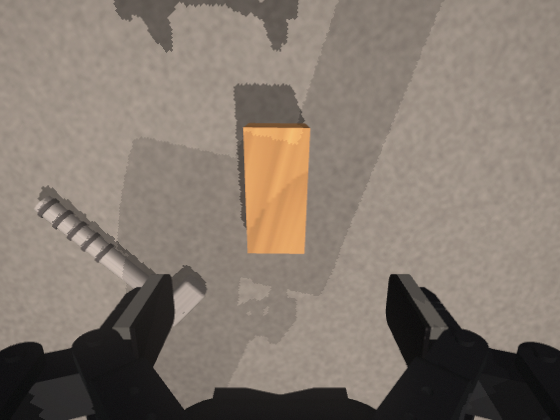

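Wrist view: short wedge corners (243,127),(309,128),(303,253),(247,252), giving centre (0.483,0.361), axis 49.3°, length 109 mm as expected. Ice screw is at (130,250), clear of the fingers. Descending to grasp.

```bash
python3 -m creep '{"hand":[0,0,0,0,0,0,0,0,0,0],"slide":[[1,-2,-30],[1,-2,-60],[1,-2,-90],[1,-2,-120],[1,-2,-145],[1,-2,-160],[1,-2,-170],[1,-2,-176],[1,-2,-178],[1,-2,-178]],"angular":[[0.006,-0.011,-0.01],[0.006,-0.011,-0.01],[0.006,-0.011,-0.01],[0.006,-0.011,-0.01],[0.006,-0.011,-0.01],[0.006,-0.011,-0.01],[0.006,-0.011,-0.01],[0.006,-0.011,-0.01],[0.006,-0.011,-0.01],[0.006,-0.011,-0.01]]}'
python3 - <<'E'
from tgt import *
go([.483,.361,.185],229.3)
E
```

```text
clock: 12.98
eef_pos: [0.4834, 0.3599, 0.1872]
tcp_rot: [0.001, -0.416, 0.909, -0.0]
force: [1.2, -1.3, 0.0]
opening: 0.085
slide mm [-0.4  1.1 -2.2] ang [-0.     0.002  0.002] at [0.4834 0.3599 0.1872] F [ 1.2 -1.3  0. ]
```

```bash
python3 -m creep '{"hand":[0,0,60,120,180,255,255,255,255,255,255,255],"slide":[[0,1,-2],[0,1,-2],[0,1,-2],[0,1,-2],[0,1,-2],[0,1,-2],[0,1,-2],[0,1,-2],[0,1,-2],[0,1,-2],[0,1,-2],[0,1,-2]],"angular":[[0,0,0],[0,0,0],[0,0,0],[0,0,0],[0,0,0],[0,0,0],[0,0,0],[0,0,0],[0,0,0],[0,0,0],[0,0,0],[0,0,0]]}'
python3 -m creep '{"hand":[255,255,255,255,255,255,255,255,255],"slide":[[0,0,20],[0,0,50],[0,0,85],[0,0,120],[0,0,150],[0,0,180],[0,0,200],[0,0,200],[0,0,200]],"angular":[[0,0,0],[0,0,0],[0,0,0],[0,0,0],[0,0,0],[0,0,0],[0,0,0],[0,0,0],[0,0,0]]}'
python3 - <<'E'
from h import *
s=env.state();ci=eyes.camera_info("wrist");im=eyes.camera("wrist");cv2.imwrite("pics/wrist8.png",im)
T=rot(s["tcp_rot"]);zb=s["eef_pos"][2]-.185
print(s["eef_pos"].round(4),T.as_matrix().round(3).tolist())
for c in cv2.findContours(larch(im),0,2)[0]:
    if cv2.contourArea(c)<1500: continue
    for q in cv2.approxPolyDP(c,3,True)[:,0]: print(q,[T.inv().apply(onz(ci,*q,zb+z)-s["eef_pos"]).round(3).tolist()[:2] for z in(0,.034,.054)])
E
```

```text
clock: 13.98
eef_pos: [0.4836, 0.3612, 0.1859]
tcp_rot: [0.002, -0.416, 0.909, -0.0]
force: [-1.3, 0.0, 5.2]
opening: 0.049
clock: 14.73
eef_pos: [0.4838, 0.3613, 0.3861]
tcp_rot: [0.002, -0.416, 0.909, -0.0]
force: [0.5, -0.3, -2.5]
opening: 0.0492
[0.4838 0.3613 0.3861] [[-0.654, -0.757, 0.004], [-0.757, 0.654, 0.002], [-0.004, -0.002, -1.0]]
[220 146] [[0.055, -0.026], [0.06, -0.02], [0.062, -0.017]]
[192 170] [[0.045, -0.038], [0.052, -0.03], [0.056, -0.025]]
[217 387] [[-0.07, -0.034], [-0.037, -0.026], [-0.018, -0.022]]
[248 388] [[-0.07, -0.018], [-0.038, -0.014], [-0.019, -0.012]]
[278 395] [[-0.075, -0.002], [-0.041, -0.002], [-0.022, -0.002]]
[312 388] [[-0.07, 0.016], [-0.038, 0.012], [-0.019, 0.01]]
[342 388] [[-0.07, 0.031], [-0.038, 0.024], [-0.019, 0.02]]
[368 171] [[0.045, 0.036], [0.051, 0.028], [0.056, 0.023]]
[339 145] [[0.056, 0.024], [0.06, 0.018], [0.063, 0.015]]
```

```bash
python3 - <<'E'
from tgt import *
go([.4655,-.1666,.2882],224.5,-10)
E
python3 -m creep '{"hand":[255,255,255,255,255,255,255,255,255,255,255,255],"slide":[[-1,-40,0],[-2,-80,0],[-4,-120,0],[-5,-160,0],[-7,-200,0],[-9,-240,0],[-10,-280,0],[-12,-320,0],[-14,-360,0],[-16,-400,0],[-17,-440,0],[-18,-475,0]],"angular":[[0,0,-0.02],[0,0,-0.04],[0,0,-0.06],[0,0,-0.08],[0,0,-0.08],[0,0,-0.08],[0,0,-0.08],[0,0,-0.08],[0,0,-0.08],[0,0,-0.08],[0,0,-0.08],[0,0,-0.08]]}'
python3 -m creep '{"hand":[255,255,255,255,255],"slide":[[-1,-30,0],[-2,-53,0],[-2,-55,0],[-2,-55,0],[-2,-55,0]],"angular":[[0,0,0],[0,0,0],[0,0,0],[0,0,0],[0,0,0]]}'
python3 - <<'E'
from tgt import *
go([.4636,-.1685,.303],224.5,-10)
E
```

```text
slide mm [ -17.9 -527.5  -96.4] ang [ 0.127 -0.118 -0.081] at [0.4834 0.3609 0.3846] F [-0.7 -0.3 -2.2]
clock: 15.78
eef_pos: [0.4638, -0.1161, 0.382]
tcp_rot: [-0.001, -0.379, 0.925, 0.001]
force: [0.3, -0.5, -2.0]
opening: 0.0488
clock: 16.2
eef_pos: [0.4612, -0.1707, 0.3803]
tcp_rot: [-0.003, -0.379, 0.925, 0.002]
force: [-0.7, 0.5, -2.8]
opening: 0.0493
slide mm [  2.4   2.2 -77.3] ang [ 0.12  -0.131 -0.001] at [ 0.4612 -0.1707  0.3803] F [-0.7  0.5 -2.8]
```

```bash
python3 -m creep '{"hand":[255,255,255,255,255,255,255],"slide":[[2,2,-5],[2,2,-20],[2,2,-40],[2,2,-60],[2,2,-72],[2,2,-77],[2,2,-77]],"angular":[[0.04,-0.044,0],[0.08,-0.088,0],[0.12,-0.131,0],[0.12,-0.131,0],[0.12,-0.131,0],[0.12,-0.131,0],[0.12,-0.131,0]]}'
python3 - <<'E'
from tgt import *
go([.4655,-.1666,.2882],224.5,-10)
o=[]
for n,b in(("scene",(150,110,290,310)),("side",(280,60,420,260))):
    im=eyes.camera(n);cv2.imwrite(f"pics/{n}6.png",im)
    o.append(cv2.resize(im[b[1]:b[3],b[0]:b[2]],None,fx=2.8,fy=2.8,interpolation=2))
cv2.imwrite("pics/c6.png",np.hstack(o))
E
```

```text
clock: 16.78
eef_pos: [0.4624, -0.1672, 0.3016]
tcp_rot: [0.079, -0.378, 0.922, 0.035]
force: [-1.3, 0.5, -1.9]
opening: 0.0494
slide mm [  3.1   0.6 -13.4] ang [-0.002 -0.004 -0.003] at [ 0.4624 -0.1672  0.3016] F [-1.3  0.5 -1.9]
```

View pics/c6.png

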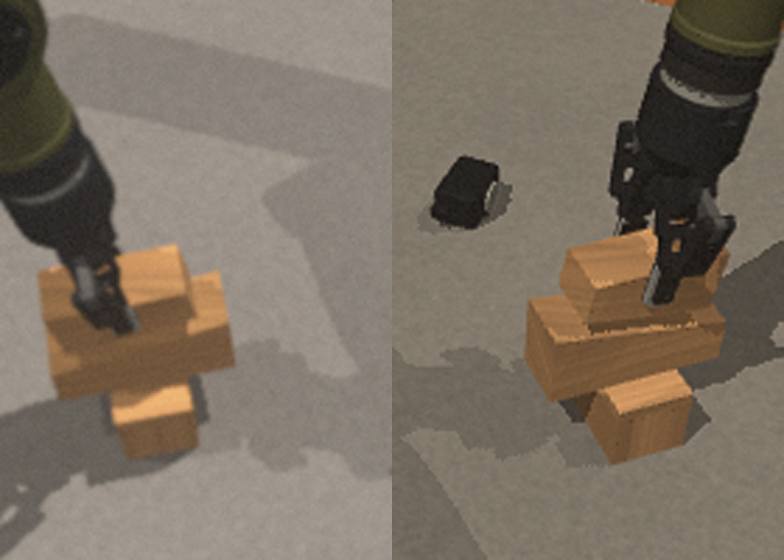

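The short wedge hovers tilted over the slope, opposed and parallel to it. Lowering in small steps.

```bash
python3 -m creep '{"hand":[255,255,255,255,255,255,255],"slide":[[1,0,-1],[2,0,-4],[2,0,-6],[3,0,-8],[3,1,-9],[3,1,-10],[3,1,-10]],"angular":[[-0.002,-0.004,-0.003],[-0.002,-0.004,-0.003],[-0.002,-0.004,-0.003],[-0.002,-0.004,-0.003],[-0.002,-0.004,-0.003],[-0.002,-0.004,-0.003],[-0.002,-0.004,-0.003]]}'
python3 - <<'E'
from tgt import *
go([.4655,-.1666,.2882],224.5,-10)
E
```

```text
clock: 17.47
eef_pos: [0.4663, -0.1669, 0.2933]
tcp_rot: [0.082, -0.377, 0.922, 0.031]
force: [-0.2, -0.3, -2.7]
opening: 0.0493
slide mm [-0.8  0.3 -5.1] ang [0.002 0.004 0.001] at [ 0.4663 -0.1669  0.2933] F [-0.2 -0.3 -2.7]
```

```bash
python3 -m creep '{"hand":[255,255,255,255,255],"slide":[[-1,0,-1],[-1,0,-2],[-1,0,-3],[-1,0,-4],[-1,0,-4]],"angular":[[0.002,0.004,0.001],[0.002,0.004,0.001],[0.002,0.004,0.001],[0.002,0.004,0.001],[0.002,0.004,0.001]]}'
python3 -m creep '{"hand":[255,255,255],"slide":[[0,0,-1],[0,0,-1],[0,0,-1]],"angular":[[0,0,0],[0,0,0],[0,0,0]]}'
python3 - <<'E'
from tgt import *
go([.4655,-.1666,.2882],224.5,-10)
E
```

```text
clock: 17.88
eef_pos: [0.4652, -0.1669, 0.289]
tcp_rot: [0.08, -0.377, 0.922, 0.033]
force: [0.1, 0.3, -1.9]
opening: 0.0495
clock: 18.13
eef_pos: [0.4654, -0.167, 0.2882]
tcp_rot: [0.081, -0.377, 0.922, 0.033]
force: [-0.2, 0.6, -1.2]
opening: 0.049
slide mm [ 0.1  0.4 -0. ] ang [-0. -0. -0.] at [ 0.4654 -0.167   0.2882] F [-0.2  0.6 -1.2]
```

```bash
python3 -m creep '{"hand":[255,255,255],"slide":[[0,0,-1],[0,0,-1],[0,0,-1]],"angular":[[0,0,0],[0,0,0],[0,0,0]]}'
```

```text
clock: 18.38
eef_pos: [0.4654, -0.167, 0.2881]
tcp_rot: [0.081, -0.377, 0.922, 0.033]
force: [-2.2, -0.1, 5.2]
opening: 0.0489
```

Firm contact at 0.288 as predicted. Releasing and retreating along the tool axis.

```bash
python3 -m creep '{"hand":[200,170,140,110,80,40,0,0,0,0],"slide":[[0,0,0],[0,0,0],[0,0,0],[0,0,0],[0,0,0],[0,0,0],[0,0,0],[0,0,0],[0,0,0],[0,0,0]],"angular":[[0,0,0],[0,0,0],[0,0,0],[0,0,0],[0,0,0],[0,0,0],[0,0,0],[0,0,0],[0,0,0],[0,0,0]]}'
python3 -m creep '{"hand":[0,0,0,0,0,0,0,0,0],"slide":[[-1,-1,8],[-3,-3,24],[-6,-6,48],[-9,-9,72],[-12,-12,96],[-15,-15,120],[-20,-19,158],[-20,-19,158],[-20,-19,158]],"angular":[[0,0,0],[0,0,0],[0,0,0],[0,0,0],[0,0,0],[0,0,0],[0,0,0],[0,0,0],[0,0,0]]}'
python3 - <<'E'
from tgt import *
ims={n:(eyes.camera(n)) for n in("scene","side")}
ci=eyes.camera_info("wrist");im=eyes.camera("wrist")
for n in ims: cv2.imwrite(f"pics/{n}7.png",ims[n])
cv2.imwrite("pics/wrist9.png",im)
f=cv2.resize
W=np.zeros((600,800,3),np.uint8)
W[:300,:400]=f(ims["scene"],(400,300));W[:300,400:]=f(im,(400,300))
W[300:,:400]=f(ims["scene"][165:285,150:310],(400,300),interpolation=2);W[300:,400:]=f(ims["side"][110:230,290:450],(400,300),interpolation=2)
cv2.imwrite("pics/c7.png",W)
for n in ims:  # bystander change: compare with start
    pass
for c in cv2.findContours(larch(im),0,2)[0]:
    if cv2.contourArea(c)<1500: continue
    print("--")
    for q in cv2.approxPolyDP(c,2.5,True)[:,0]: print(q,[onz(ci,*q,z)[:2].round(3).tolist() for z in(.062,.092,.118,.149)])
E
```

```text
clock: 19.22
eef_pos: [0.4654, -0.167, 0.2881]
tcp_rot: [0.081, -0.377, 0.922, 0.033]
force: [-0.7, -0.1, -0.4]
opening: 0.0857
clock: 19.97
eef_pos: [0.4458, -0.1865, 0.4492]
tcp_rot: [0.083, -0.377, 0.922, 0.031]
force: [-0.7, -0.2, -0.7]
opening: 0.0853
--
[252  86] [[0.452, -0.215], [0.447, -0.217], [0.443, -0.219], [0.438, -0.22]]
[248  93] [[0.459, -0.214], [0.453, -0.216], [0.448, -0.217], [0.443, -0.219]]
[248 119] [[0.476, -0.198], [0.469, -0.201], [0.463, -0.204], [0.456, -0.208]]
[221 120] [[0.494, -0.215], [0.486, -0.217], [0.478, -0.219], [0.469, -0.221]]
[212 135] [[0.511, -0.212], [0.501, -0.214], [0.492, -0.216], [0.482, -0.218]]
[217 195] [[0.556, -0.169], [0.542, -0.174], [0.53, -0.18], [0.515, -0.186]]
[247 194] [[0.534, -0.147], [0.521, -0.155], [0.511, -0.162], [0.498, -0.17]]
[249 256] [[0.589, -0.095], [0.572, -0.107], [0.557, -0.118], [0.539, -0.131]]
[252 262] [[0.592, -0.087], [0.575, -0.1], [0.56, -0.111], [0.542, -0.125]]
[308 262] [[0.548, -0.042], [0.535, -0.059], [0.523, -0.074], [0.509, -0.091]]
[311 194] [[0.488, -0.101], [0.48, -0.113], [0.473, -0.123], [0.464, -0.135]]
[343 196] [[0.466, -0.076], [0.46, -0.09], [0.455, -0.102], [0.448, -0.117]]
[348 136] [[0.422, -0.12], [0.419, -0.13], [0.418, -0.139], [0.415, -0.149]]
[339 121] [[0.418, -0.137], [0.416, -0.145], [0.415, -0.153], [0.413, -0.162]]
[313 119] [[0.434, -0.155], [0.431, -0.162], [0.428, -0.168], [0.424, -0.176]]
[310  87] [[0.416, -0.178], [0.414, -0.183], [0.413, -0.187], [0.411, -0.193]]
```

No more views are allowed, so I'll verify numerically: predicted stack corners against contours, bystanders by image comparison, and stability over time.

```bash
python3 - <<'E'
from h import *
u=np.array([np.cos(np.radians(44.5)),np.sin(np.radians(44.5)),0]);v=np.array([-u[1],u[0],0]);k=np.array([0,0,1])
t=np.radians(10);xs=-u*np.cos(t)-k*np.sin(t);n=-u*np.sin(t)+k*np.cos(t);P=np.array([.4885,-.144,.105])
C={}
for a,h in((-.055,.034),(.055,.054)):
    for w in(-.025,.025):
        C[("thin","thick")[a>0]+f"{w:+.3f}"]=P+xs*a+v*w+n*h
for c in C.values(): print(c.round(3),end=" ")
print()
for nme in("scene","side"):
    im=eyes.camera(nme);cv2.imwrite(f"pics/{nme}8.png",im);ci=eyes.camera_info(nme)
    old=cv2.imread(f"pics/{nme}7.png")
    cs=[c for c in cv2.findContours(larch(im),0,2)[0] if cv2.contourArea(c)>400]
    c=min(cs,key=lambda c:-cv2.pointPolygonTest(c,tuple(map(float,proj(ci,P+n*.02))),True))
    print(nme,"contour",cv2.approxPolyDP(c,2,True)[:,0].tolist())
    for kk,p in C.items(): q=proj(ci,p);print(" ",kk,q.round(1),"dist",round(cv2.pointPolygonTest(c,tuple(map(float,q)),True),1))
    print(" moved px since last", int((np.abs(im.astype(int)-old).max(2)>40).sum()))
    # bystanders: start vs now by template match
    s0=cv2.imread(f"pics/{nme}0.png")
    B={"scene":{"jar":(330,185,372,238),"lamp":(212,334,258,382),"pulley":(290,248,345,290),"screw":(328,128,362,178)},"side":{"jar":(178,195,226,255),"pulley":(216,172,268,210),"screw":(162,295,225,390)}}[nme]
    for b,(x0,y0,x1,y1) in B.items():
        r=cv2.matchTemplate(im[y0-8:y1+8,x0-8:x1+8],s0[y0:y1,x0:x1],cv2.TM_CCOEFF_NORMED);_,m,_,l=cv2.minMaxLoc(r)
        print(" ",b,round(m,3),(l[0]-8,l[1]-8))
# wrist: edges of short wedge
ci=eyes.camera_info("wrist");im=eyes.camera("wrist");g=cv2.GaussianBlur(cv2.cvtColor(im,6),(3,3),0).astype(int)
q={kk:proj(ci,p) for kk,p in C.items()};print({a:b.round(0).tolist() for a,b in q.items()})
m=sum(q.values())/4;print("col profile",[(r,int(g[r,int(m[0])-8:int(m[0])+9].mean())) for r in range(70,275,4)])
E
```

```text
[ 0.54  -0.128  0.148] [ 0.505 -0.092  0.148] [ 0.461 -0.206  0.149] [ 0.426 -0.171  0.149] 
scene contour [[214, 202], [166, 211], [171, 251], [188, 249], [195, 272], [219, 268], [216, 245], [232, 240], [227, 208], [218, 209]]
  thin-0.025 [218.5 218.8] dist 9.8
  thin+0.025 [215.1 201.2] dist -1.3
  thick-0.025 [167.6 228.4] dist 0.6
  thick+0.025 [165.7 210.4] dist -0.7
 moved px since last 44
  jar 0.967 (0, 0)
  lamp 0.997 (0, 0)
  pulley 0.976 (0, 0)
  screw 0.969 (0, 0)
side contour [[387, 142], [341, 153], [338, 164], [329, 166], [328, 189], [336, 202], [345, 202], [358, 224], [383, 218], [386, 198], [381, 191], [396, 186], [398, 173], [393, 166], [397, 155]]
  thin-0.025 [340.3 153.3] dist -0.7
  thin+0.025 [350.1 168. ] dist 12.6
  thick-0.025 [386.6 141.6] dist -0.4
  thick+0.025 [397.7 155.4] dist -0.7
 moved px since last 430
  jar 0.922 (0, 0)
  pulley 0.96 (0, 0)
  screw 0.96 (0, 0)
{'thin-0.025': [249.0, 259.0], 'thin+0.025': [309.0, 259.0], 'thick-0.025': [243.0, 126.0], 'thick+0.025': [315.0, 126.0]}
col profile [(70, 89), (74, 90), (78, 91), (82, 89), (86, 88), (90, 89), (94, 113), (98, 127), (102, 128), (106, 127), (110, 127), (114, 127), (118, 128), (122, 81), (126, 169), (130, 172), (134, 173), (138, 174), (142, 175), (146, 176), (150, 177), (154, 178), (158, 179), (162, 180), (166, 182), (170, 183), (174, 184), (178, 185), (182, 185), (186, 186), (190, 184), (194, 181), (198, 178), (202, 175), (206, 174), (210, 175), (214, 175), (218, 176), (222, 176), (226, 177), (230, 178), (234, 178), (238, 179), (242, 181), (246, 182), (250, 183), (254, 184), (258, 162), (262, 147), (266, 129), (270, 136), (274, 144)]
```

All visible corners match the predicted level stack to about 1 px, and the bystanders show zero shift. Handing in.

```bash
python3 -c "
from station import env
print(env.hand_in(), env.state()['clock'])"
```

```text
the job is handed in; nothing more can be done
the job is handed in; nothing more can be done
```

The stand is built and handed in after about 20 s of robot time. I tipped the beam notch-up with the closed fingers, laid the long wedge in the notch, and set the short wedge on its slope pointing the opposite way.

- **Long wedge:** its centre measured (0.4885, −0.144) against the beam's (0.489, −0.144), so it is centred across the beam to within the measurement.
- **Level top:** every visible corner of the short wedge lies within about 1.3 px (about 2–3 mm) of where a level top at 0.148–0.149 m should appear. That held in the scene and side views, and the end edges agreed in the wrist view.
- **Bystanders:** jar, pulley and ice screw showed zero pixel shift in both fixed views. The headlamp was compared in the scene view only, also with zero shift. The largest contact force I read was about 7 N; force was read only at the end of each move.
- **Not fully resolved:** about 430 pixels changed in the side view between the last two pictures. I take that to be the arm or its shadow settling, because the stack corners in that view still matched. I had used up the picture views, so I checked the finished stack by numbers only.

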